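# Clamp a pipe in the stand with a U-bolt and lock it

### The arm

A 6-joint arm with a two-finger parallel gripper is mounted at the origin on a cart in front of the work surface, level with it; the furniture and walls round the work are solid. World frame = base frame: x ahead of the robot, y to its left, z up, the work surface at z = 0. Lengths are in mm, angles in rad, forces in N, time in s.
With the tool pointing down it reaches from about 275 to 750 mm from the base axis. Payload 10.2 kg.
Tool frame: the origin (TCP) lies at the very end of the fingers, on their centre line; the grasp point (between the pads) lies 19 mm behind it (ctrl.grip_depth is the distance from the TCP to the grasp point, in mm); z points along the fingers, x is the direction in which the jaws open and shut, and the axes are right-handed (so a half turn about z gives the same grasp; the last joint's range is limited). The gripper opens to 85 mm and grips with 20 to 120 N. Pads are 22 mm wide; open, the fingers measure 114 mm over their backs; the gripper's body (76 mm by 85 mm) begins 54 mm behind the grasp point. The pads swing forward as they close: fully open they stand 13 mm farther back than shut.
Start: joints at [-1.568, 0.313, 1.498, -0, 1.331, -0.223], TCP at [117.526, -511.682, 231.294] pointing down, gripper open.
Joint ranges: [-2.94, 2.94], [-0.97, 2.17], [0.19, 2.56], [-1.23, 4.37], [0.02, 3.11], [-2.88, 2.88]. Speed limits (rad/s): [2.39, 2.39, 3.01, 3.14, 3.14, 3.14].

### API

Orientations are given as a unit quaternion [w, x, y, z].
In Python, from rig import ctrl gives the robot as it stands.
- The arm moves only by the tool play_rows, never from a script. Its argument "motion" is a list of rows, each a list of 2 entries, a list of its own where there are three numbers: the shift along the tool's x, y, z in mm, then the turn, a rotation vector about the tool's x, y, z in degrees. A call has 1 to 20 rows; each row shifts and turns the commanded pose from where the row before left it, along the tool's axes as they then stand; what a row does not reach is not made up. A row lasts 1/12 s, in which the tool goes at most 41.7 mm and 7.16 degrees, less where a joint would pass 70% of its speed; a pose out of reach is approached as far as the arm can. A call with a gripper value outside its range is refused whole. "fingers" is the finger opening in mm, from 0 to 85.4, set as the call begins (left out, the last holds). The fingers move at their own pace and stop on an object; "squeeze" is the grip in N (left out, the last holds). Time passes only in rows, so rows that do not move let the fingers close. It gives the time, the measured TCP pose, the force and the opening at its end, in the units of the state.
- ctrl.sense(): the state, without advancing time (a new reading comes with each control period).
- ctrl.capture(name): name is "scene" or "top" or "wrist"; returns the picture (400x640x3 uint8, red, green, blue); there is no depth.
- ctrl.get_calibration(name): a dict with "K" (3x3 intrinsics, pixels), "R" (3x3) and "t" (3): a world point X has camera coordinates R X + t; the wrist camera has in their place "tool_from_camera" (4x4, takes a point from camera to tool coordinates, whose origin is the TCP and whose axes are the tool frame's). Camera axes: x right, y down, z forward; pixel columns grow to the right and rows downward; lengths in mm; the calibration is good to about 2 mm. The wrist camera is an equidistant fisheye: a pixel r from the principal point sees the ray r / f radians off the axis. A picture is of the moment at which its call begins: read the wrist's pose just before it. get_calibration takes no time and is no camera call.
- ctrl.finish_job(): hands the job in, once; it reports no verdict.
Trained networks look in the newest picture that a camera, given by its name, has taken for a name from the list of things; names that differ only in an ending like _2 or _b are one class to them, and where a whole thing is asked for, a point or a joint stands for the part that bears it (a point fixed in the world has none). Each returns a list of dicts, best first, with "p" (0 to 1); they miss things now and then, are a little off and sometimes report something else, mostly with a low value. They report only what shows in the picture. A call takes as long as a camera call.
- ctrl.spot_in(camera, name): "position" ([column, row] as shares, 0 to 1, of the picture: columns of its width, rows of its height, amid what is visible of it).
The state is a dict: "time_s": time; "joints": joint angles; "dq": joint speeds; "tau": joint torques, N m; "eef_pos": TCP position; "ee_rot": TCP orientation; "force": force on the tool from outside, world axes, zero at the start; "wrist_torque": the same for the moment, N m; "grip_width": opening from 0.0 (shut) to 1.0 (fully open).
Only numpy, scipy, OpenCV 4.12 (cv2) and the standard library are available. Lean on these libraries where they do the work, as an engineer would, in place of code of your own. Each camera call takes 0.05 s, during which the arm holds its last target. There are 200 camera calls.

### The job

Clamp the loose grey pipe piece in the steel clamping stand. First pull the stand's keeper slide out by its post as far as it goes; then lay the pipe centred in the two V saddles, and put the U-bolt that fits over the pipe (the wider one in the rack) down over it with both legs through the two holes until its bend sits on the pipe; finally push the keeper fully home so that it locks the legs, and let go. Leave the narrower U-bolt in the rack and do not disturb the fittings lying about.

Things in the scene. Friction and masses are not known exactly. Their poses are not given: they have to be found in the camera images.
- jig: Fixed clamping stand: base 110 (x) x 190 mm (y -130 to +60), 10 thick; steel top plate 110 x 90 mm (y -45 to +45), 60 to 70 mm up, with two holes; on it two V saddles, 10 mm thick, 50 wide, at y = -24 and +24, up to 91 mm; free between them. Origin on the table under the middle of the two holes. y: along the laid pipe, the keeper's post on the -y side; x: from hole to hole; z up.
- jig_hole0 (a point): Centre of the mouth of the hole at x = -21 mm in the top plate (top face, 70 mm up). The hole is 13.5 mm in diameter, chamfered 2 mm, and goes through the 10 mm plate. Under the plate there is free room down to the base, except for the keeper when it is in.
- jig_hole1 (a point): The same for the other hole, at x = +21 mm. The holes are 42 mm apart, centre to centre.
- jig_saddle (a point): Where the middle of the pipe belongs: on the pipe's axis when it lies in the V saddles, midway between them, 96 mm above the table. Its axes are those of the stand.
- keeper (a joint): Keeper slide, m: 0 = fully home, 0.032 = fully out, towards the stand's -y. About 2 N friction; stays where left. A 6 mm aluminium fork under the top plate, 47.5 to 53.5 mm up, its two 8 mm slots open to +y. Home, it keeps the 10 mm legs from passing; beyond 0.018 the holes are clear. With the U-bolt down, the slots slide round the thin necks of its legs.
- keeper_grip (a point): Centre of the top of the keeper's square post, 123.5 mm above the table; the post is 18 x 18 mm, sides along the stand's x and y, free to be gripped over its upper 50 mm. It moves with the keeper: 85 mm from the holes' line when the keeper is home.
- rack: Plywood rack, fixed, 176 mm (x) by 44 mm (y), top 52 mm up. The two U-bolts stand in it at x = -42 and +42 mm, either one in either place, legs 46 mm deep in slots with 1.5 mm of play, planes along the rack's x. Origin: centre of the underside.
- ubolt_wide: The U-bolt to use: steel, 0.14 to 0.28 kg, 10 mm bar, legs 42 mm apart (centres). Origin midway between the leg ends; x from leg to leg, z up, y square to its plane; both ways round alike. Leg ends taper to 4 mm over 7 mm; 4.6 mm necks 12 to 24 mm up. Underside of the bend 78, its top 88 mm up. Leg ends: 6 mm above the table in the rack, about 30 mm when down on the pipe.
- ubolt_wide_lug (a point): Centre of the top of the wide U-bolt's lug, 113 mm above the leg ends: a flat plate 24 mm (x) by 8 mm (y), standing 25 mm up from the bend, to be gripped by its flat faces.
- ubolt_narrow: The other U-bolt: the same height and lug, but legs only 28 mm apart, 18 mm clear between them, too narrow for the pipe. Same origin and axes. Stays in the rack.
- pipe: Grey plastic pipe piece, 62 mm long, 24.5 mm in diameter, about 0.05 kg, lying on the table. Its axis is its own y. Origin: under the middle of its length, on its underside as it lies at the start.
- pipe_mid (a point): Centre of the pipe piece, on its axis, 12 mm from its surface all round. Its y axis runs along the pipe.
- tee_25: White plastic tee fitting, 62 x 82 x 41 mm, a bystander. Origin: centre of its underside.
- union_20: White plastic union, 40 x 51 x 40 mm, a bystander. Origin: centre of its underside.
- elbow_20: Cream plastic elbow, 47 x 47 x 30 mm, a bystander. Origin: centre of its underside.

How it is judged:
By the outcome, as a careful person would: the job done as asked, in the order asked, and still so for the second after the job is handed in, with the robot touching nothing.
It also fails if it takes over 69 s, if anything falls off the work surface, if the arm or the gripper's body presses on something with over 40 N, if the wrist force passes 120 N, or if a joint passes its speed limit or range.

## Working session

There is one attempt and no reset: what is moved stays moved. The work goes in short steps, Python scripts to look and compute and a tool call to move; the robot and the scene stay as the last step left them, time stands still between calls to the robot, and variables do not carry over. Pictures are saved under pics/ and viewed, about 8 in all and at most 12, crops included, and the job is handed in when it is done.

Besides the shell and the picture viewer there is one more tool, called after "Request:" by a JSON object that holds its "api" and its "payload", one argument or row to a line. play_rows: Moves the arm, as the interface text tells. Its arguments: {"type":"object","properties":{"motion":{"type":"array"},"fingers":{"type":"number"},"squeeze":{"type":"number"}},"required":["motion"]}

```bash
mkdir -p pics; ls
cat > h.py <<'E'
import numpy as np, cv2
from scipy.spatial.transform import Rotation as Rn
from rig import ctrl
def cap(cam,fn=None):
    s=ctrl.sense(); im=ctrl.capture(cam)
    if fn: cv2.imwrite('pics/'+fn,cv2.cvtColor(im,cv2.COLOR_RGB2BGR))
    return s,im
def tool(s):
    q=s['ee_rot']; return Rn.from_quat([q[1],q[2],q[3],q[0]]).as_matrix(), np.array(s['eef_pos'])
def ray(cam,uv,s=None):
    c=ctrl.get_calibration(cam);K=np.array(c['K'])
    x=(uv[0]-K[0,2])/K[0,0]; y=(uv[1]-K[1,2])/K[1,1]
    if cam=='wrist':
        th=np.hypot(x,y); k=np.sin(th)/th if th>1e-9 else 1
        d=np.array([x*k,y*k,np.cos(th)]);T=np.array(c['tool_from_camera']);R,p=tool(s)
        return R@T[:3,3]+p, R@T[:3,:3]@d
    R=np.array(c['R']);t=np.array(c['t'])
    return -R.T@t, R.T@np.array([x,y,1])
def at_z(cam,uv,z,s=None):
    o,d=ray(cam,uv,s); return o+d*(z-o[2])/d[2]
def proj(cam,X,s=None):
    c=ctrl.get_calibration(cam);K=np.array(c['K']);X=np.array(X,float)
    if cam=='wrist':
        T=np.linalg.inv(np.array(c['tool_from_camera']));R,p=tool(s);v=T[:3,:3]@(R.T@(X-p))+T[:3,3]
        th=np.arctan2(np.hypot(v[0],v[1]),v[2]);r=np.hypot(v[0],v[1])+1e-12
        return np.array([K[0,0]*th*v[0]/r+K[0,2],K[1,1]*th*v[1]/r+K[1,2]])
    v=np.array(c['R'])@X+np.array(c['t']);return (K@v/v[2])[:2]
E
cat > a.py <<'E'
from h import *
for cam in ('top','scene','wrist'):
    s,im=cap(cam,cam+'0.png')
    o,d=ray(cam,(320,200),s);print(cam,o.round(),d.round(2))
    for n,z in dict(jig_hole0=70,jig_hole1=70,jig_saddle=96,keeper_grip=123.5,ubolt_wide_lug=119,ubolt_narrow=60,rack=52,pipe_mid=12,tee_25=20,union_20=20,elbow_20=15).items():
        for r in ctrl.spot_in(cam,n)[:2]:
            uv=np.array(r['position'])*[640,400]
            print(cam,n,round(r['p'],2),uv.round(1),at_z(cam,uv,z,s).round(1))
print(s)
E
python3 a.py
```

```text
pics
top [ 361.  -19. 1502.] [ 0.08  0.01 -1.  ]
top jig_hole0 0.69 [270.1 169.1] [573.7 141.6  70. ]
top jig_hole0 0.32 [399. 160.] [ 600.8 -242.2   70. ]
top jig_hole1 0.69 [270.1 169.1] [573.7 141.6  70. ]
top jig_hole1 0.32 [399. 160.] [ 600.8 -242.2   70. ]
top jig_saddle 0.68 [272.5 171.6] [562.4 131.5  96. ]
top keeper_grip 0.86 [280.2 175.3] [547.7 106.6 123.5]
top keeper_grip 0.68 [411.8 184.5] [ 521.2 -269.3  123.5]
top ubolt_wide_lug 0.67 [400.4 158.6] [ 596.7 -238.6  119. ]
top ubolt_wide_lug 0.58 [374.2 249.9] [ 335.4 -160.6  119. ]
top ubolt_narrow 0.59 [411.5 184.3] [ 529.  -280.1   60. ]
top ubolt_narrow 0.36 [336.9 215.1] [437.2 -56.9  60. ]
top rack 0.93 [405.5 170.7] [ 571.3 -264.1   52. ]
top pipe_mid 0.5 [333.6 216. ] [436.9 -48.   12. ]
top pipe_mid 0.15 [281.7 174.2] [566.3 112.   12. ]
top tee_25 0.97 [419.8 247.1] [ 341.9 -309.1   20. ]
top elbow_20 0.43 [228.7 231.6] [389.3 272.2  15. ]
scene [-26. 429. 608.] [ 0.6  -0.53 -0.59]
scene jig_hole0 0.83 [236.8 247.2] [520.6 181.   70. ]
scene jig_hole0 0.55 [245.1 333.6] [335.5 281.5  70. ]
scene jig_hole1 0.83 
[... 620 characters left out ...]
73.] [-0.32 -0.07 -0.94]
{'time_s': 1.2, 'joints': array([-1.56838358e+00,  3.12923764e-01,  1.49771638e+00, -1.12407147e-05,
        1.33095163e+00, -2.23387694e-01]), 'dq': array([-0.00035811,  0.00146863, -0.00153036, -0.00050272,  0.00092111,
       -0.00230364]), 'tau': array([-1.10555884e-03, -4.12181497e+01, -2.59900939e+01, -2.13061321e-04,
        4.25446742e-04,  9.68040837e-06]), 'eef_pos': array([ 117.53212456, -511.68698554,  231.27583776]), 'ee_rot': array([ 3.75494472e-06,  7.82268866e-01, -6.22940945e-01, -3.98748714e-06]), 'force': array([-0.14685107,  0.11265944, -0.41654874]), 'wrist_torque': array([-0.03148354, -0.02339225, -0.06191354]), 'grip_width': 0.9986391990676737}
```

Run:
```python
import cv2,numpy as np
t=cv2.imread('pics/top0.png')[130:280,200:460]; s=cv2.imread('pics/scene0.png')[110:370,180:440]
a=cv2.resize(t,None,fx=3,fy=2.0*1.5,interpolation=cv2.INTER_CUBIC)[:, :780]
cv2.imwrite('pics/v1.png',a)
cv2.imwrite('pics/v2.png',cv2.resize(s,None,fx=2.3,fy=2.3,interpolation=cv2.INTER_CUBIC))
```

```text
(no output)
```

View pics/v1.png

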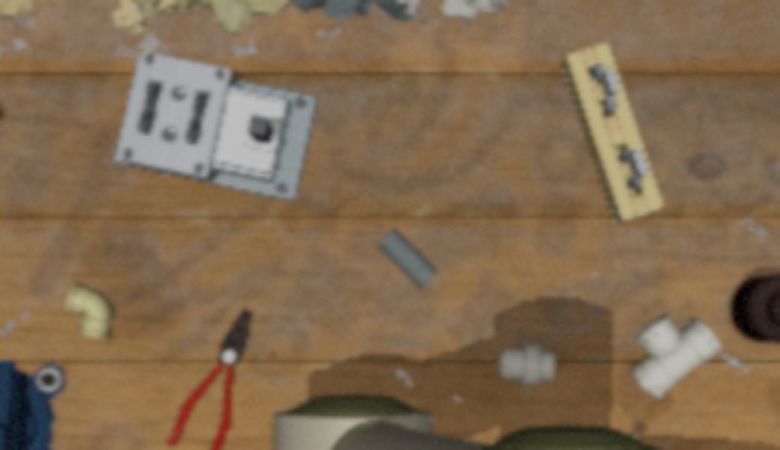

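View pics/v2.png

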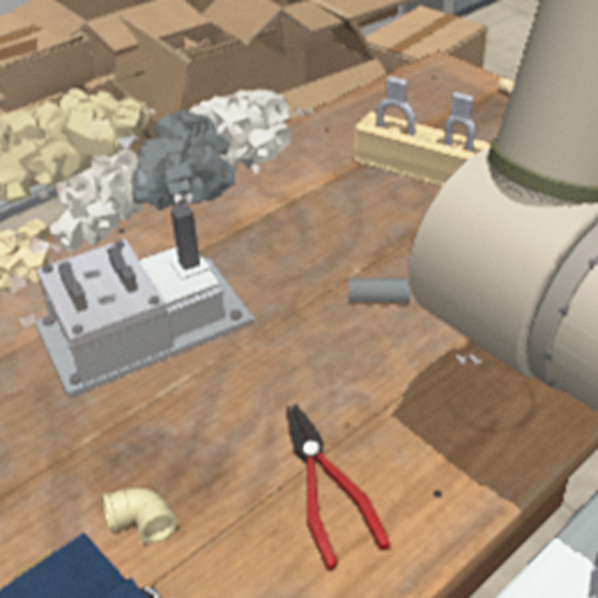

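```bash
cat >> h.py <<'E'
def go(X,jawdir=None,s=None,down=True):
    """tool-frame shift from current pose to X (TCP), then yaw about tool z (deg) to bring tool x onto jawdir (mod 180)"""
    s=s or ctrl.sense();R,p=tool(s)
    d=R.T@(np.array(X)-p);n=np.linalg.norm(d)
    print('shift',d.round(1),'rows>=',np.ceil(n/41.7))
    if jawdir is not None:
        v=R.T@np.array([np.cos(jawdir),np.sin(jawdir),0]);a=np.degrees(np.arctan2(v[1],v[0]));a=(a+90)%180-90
        print('yaw',a.round(2),'q6',s['joints'][5])
    tilt=R.T@np.array([0,0,-1.]);print('tilt fix about x,y deg',np.degrees([-tilt[1],tilt[0]]).round(2))
E
python3 - <<'E'
from h import *
f=lambda u,v,z:at_z('top',(200+u/3,130+v/3),z).round(1)
h1,h0=f(178,92,70),f(170,134,70)
print('holes',h1,h0,np.linalg.norm(h1-h0),'mid',(h1+h0)/2)
print('post',f(262,128,123.5))
for c in [(148,55),(232,72),(205,177),(122,160)]: print('plate',f(*c,70))
print('base',f(315,95,10),f(293,198,10))
print('rackc',[f(*c,52) for c in [(567,55),(607,43),(662,206),(625,220)]])
print('lugs',f(603,85,110),f(632,167,110))
print('pipe',f(380,242,12),f(397,230,18),f(437,270,18),f(420,287,12),f(407,258,20))
for c in('top','wrist','scene'): print(c,ctrl.get_calibration(c)['K'])
print(ctrl.get_calibration('wrist')['tool_from_camera'])
E
```

```text
holes [599.  173.9  70. ] [556.9 181.3  70. ] 42.7454091102191 mid [577.95 177.6   70.  ]
post [555.3  86.2 123.5]
plate [636.2 204.2  70. ]
plate [619.  120.4  70. ]
plate [514.1 146.2  70. ]
plate [531.  228.4  70. ]
base [605.7  40.2  10. ] [498.8  62.5  10. ]
rackc [array([ 639.5, -215.3,   52. ]), array([ 651.8, -255.8,   52. ]), array([ 486.7, -308.2,   52. ]), array([ 472.7, -271. ,   52. ])]
lugs [ 599.  -241.9  110. ] [ 519.3 -268.5  110. ]
pipe [453.3 -26.8  12. ] [465.2 -44.1  18. ] [424.4 -84.8  18. ] [407.3 -67.6  12. ] [436.5 -54.2  20. ]
top [[486.19059364   0.         324.98061983]
 [  0.         486.19059364 195.48595626]
 [  0.           0.           1.        ]]
wrist [[309.70691629   0.         321.11904382]
 [  0.         309.70691629 199.01224522]
 [  0.           0.           1.        ]]
scene [[376.60056912   0.         322.81928072]
 [  0.         376.60056912 200.00222502]
 [  0.           0.           1.        ]]
[[ 9.99999894e-01 -1.72193625e-04  4.28185436e-04  1.61977123e-01]
 [ 2.38270293e-05  9.45813656e-01  3.24709913e-01 -8.36345813e+01]
 [-4.60896610e-04 -3.24709868e-01  9.45813559e-01 -1.41664102e+02]
 [ 0.00000000e+00  0.00000000e+00  0.00000000e+00  1.00000000e+00]]
```

```bash
python3 -c "
from h import *
go([557,90,215],np.radians(-12.5))"
```

```text
shift [-488.  -563.    16.3] rows>= 18.0
yaw -64.56 q6 -0.22340039570773293
tilt fix about x,y deg [-0. -0.]
```

Request:
{"api": "play_rows", "payload": {
  "motion": [
    [[-25.7,-29.6,0.85],[0,0,0]],
    [[-25.7,-29.6,0.85],[0,0,0]],
    [[-25.7,-29.6,0.85],[0,0,0]],
    [[-25.7,-29.6,0.85],[0,0,0]],
    [[-25.7,-29.6,0.85],[0,0,0]],
    [[-25.7,-29.6,0.85],[0,0,0]],
    [[-25.7,-29.6,0.85],[0,0,0]],
    [[-25.7,-29.6,0.85],[0,0,0]],
    [[-25.7,-29.6,0.85],[0,0,0]],
    [[-25.7,-29.6,0.85],[0,0,0]],
    [[-25.7,-29.6,0.85],[0,0,0]],
    [[-25.7,-29.6,0.85],[0,0,0]],
    [[-25.7,-29.6,0.85],[0,0,0]],
    [[-25.7,-29.6,0.85],[0,0,0]],
    [[-25.7,-29.6,0.85],[0,0,0]],
    [[-25.7,-29.6,0.85],[0,0,0]],
    [[-25.7,-29.6,0.85],[0,0,0]],
    [[-25.7,-29.6,0.85],[0,0,0]],
    [[-25.7,-29.6,0.85],[0,0,0]]
  ]
}}

```text
time_s: 3.38
eef_pos: [557.1, 92.2, 215.1]
ee_rot: [-0.0, 0.782, -0.623, 0.0]
force: [0.0, -0.6, 0.5]
grip_width: 0.999
```

Request:
{"api": "play_rows", "payload": {
  "motion": [
    [[0,0,0],[0,0,-7]],
    [[0,0,0],[0,0,-7]],
    [[0,0,0],[0,0,-7]],
    [[0,0,0],[0,0,-7]],
    [[0,0,0],[0,0,-7]],
    [[0,0,0],[0,0,-7]],
    [[0,0,0],[0,0,-7]],
    [[0,0,0],[0,0,-7]],
    [[0,0,0],[0,0,-7]],
    [[0,0,0],[0,0,-1.5]],
    [[0,0,0],[0,0,0]],
    [[0,0,0],[0,0,0]]
  ],
  "fingers": 50
}}

```text
time_s: 4.38
eef_pos: [556.3, 90.1, 215.1]
ee_rot: [0.0, 0.994, -0.11, -0.0]
force: [-0.4, 0.2, -0.4]
grip_width: 0.588
```

Run:
```python
from h import *
s,im=cap('wrist','w1.png');print(s['time_s'],s['eef_pos'],s['joints'])
for n,z in dict(jig_hole0=70,jig_saddle=96,keeper_grip=123.5).items():
    for r in ctrl.spot_in('wrist',n)[:2]:
        uv=np.array(r['position'])*[640,400]; print(n,round(r['p'],2),uv.round(1),at_z('wrist',uv,z,s).round(1))
for X in ([577,177.5,70],[559,94,123.5]): print(proj('wrist',X,s))
import pickle;pickle.dump(s,open('s1.pkl','wb'))
```

```text
4.3833 [556.30961769  90.12558038 215.10324088] [-4.72385446e-02  4.10109383e-01  1.40342945e+00 -2.20862736e-05
  1.32818092e+00  1.73406813e-01]
jig_hole0 0.69 [321.9 114.3] [571.7 155.3  70. ]
jig_saddle 0.65 [320.8 111.7] [571.5 159.2  96. ]
keeper_grip 0.72 [322.9 167.7] [564.  118.1 123.5]
[322.2779016   89.72088261]
[323.32173487 197.79645007]
```

View pics/w1.png

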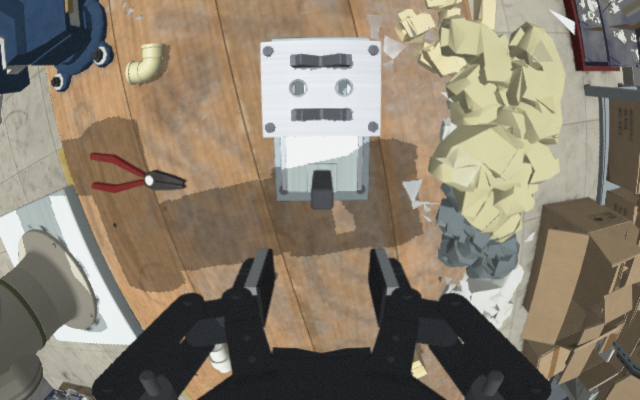

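Run:
```python
import cv2
i=cv2.imread('pics/w1.png')[30:220,250:400]
i=cv2.resize(i,None,fx=4,fy=4,interpolation=cv2.INTER_CUBIC)
cv2.imwrite('pics/v4.png',cv2.vconcat([i[:300],i[480:]])[:600])
```

```text
(no output)
```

View pics/v4.png

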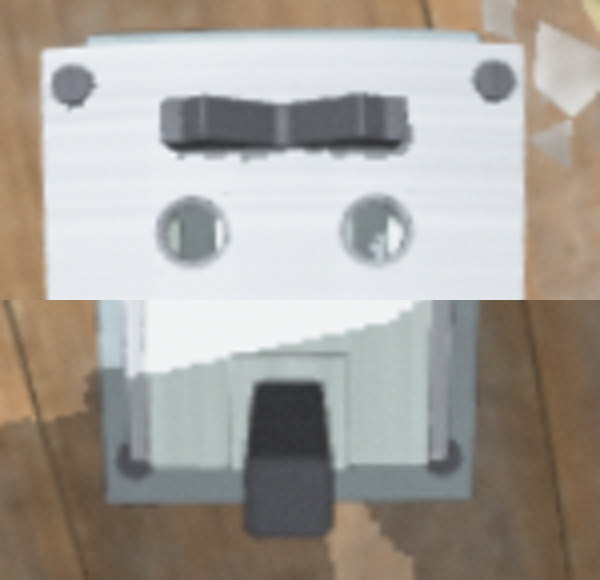

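Run:
```python
from h import *
import pickle;s=pickle.load(open('s1.pkl','rb'))
a=at_z('wrist',(298.25,87.75),70,s);b=at_z('wrist',(344.25,87.75),70,s);p=at_z('wrist',(322.25,199.25),123.5,s)
m=(a+b)/2;d=b-a;print(a,b,np.linalg.norm(d),'ang',np.degrees(np.arctan2(d[1],d[0])),'mid',m)
c1=at_z('wrist',(260.5,42),70,s);c2=at_z('wrist',(380.75,41.25),70,s);e=c2-c1;print('corner edge',np.linalg.norm(e),np.degrees(np.arctan2(e[1],e[0])),(c1+c2)/2)
v=(m-p)[:2];print('post',p,np.linalg.norm(v),np.degrees(np.arctan2(v[1],v[0])))
g=np.radians(-12.5);pp=p.copy();go([p[0],p[1],92],g)
```

```text
[556.15100496 184.23539986  70.        ] [596.91009774 175.09650595  70.        ] 41.77107882399811 ang -12.63769207916219 mid [576.53055135 179.66595291  70.        ]
corner edge 109.62520461353247 -12.297746317291983 [585.78585908 223.58553882  70.        ]
post [557.90202992  92.99310615 123.5       ] 88.65215268694439 77.86999984106804
shift [  0.9  -3.1 123.2] rows>= 3.0
yaw -0.1 q6 0.1727445860391031
tilt fix about x,y deg [-0. -0.]
```

Request:
{"api": "play_rows", "payload": {
  "motion": [
    [[0.9,-3.1,30],[0,0,0]],
    [[0,0,40],[0,0,0]],
    [[0,0,35],[0,0,0]],
    [[0,0,18],[0,0,0]],
    [[0,0,0],[0,0,0]]
  ]
}}

```text
time_s: 5.0
eef_pos: [555.7, 93.0, 88.2]
ee_rot: [0.0, 0.994, -0.11, -0.004]
force: [-0.6, -0.4, 0.5]
grip_width: 0.589
```

Request:
{"api": "play_rows", "payload": {
  "motion": [
    [[0,0,0],[0,0,0]],
    [[0,0,0],[0,0,0]],
    [[0,0,0],[0,0,0]],
    [[0,0,0],[0,0,0]],
    [[0,0,0],[0,0,0]],
    [[0,0,0],[0,0,0]]
  ],
  "fingers": 0,
  "squeeze": 40
}}

```text
time_s: 5.5
eef_pos: [557.6, 93.2, 94.2]
ee_rot: [-0.0, 0.994, -0.109, 0.0]
force: [-7.9, 1.5, 7.2]
grip_width: 0.206
```

Request:
{"api": "play_rows", "payload": {
  "motion": [
    [[0,5,0],[0,0,0]],
    [[0,7,0],[0,0,0]],
    [[0,7,0],[0,0,0]],
    [[0,5,0],[0,0,0]],
    [[0,3,0],[0,0,0]],
    [[0,2,0],[0,0,0]],
    [[0,0,0],[0,0,0]]
  ]
}}

```text
time_s: 6.08
eef_pos: [551.9, 66.4, 94.2]
ee_rot: [-0.002, 0.994, -0.109, 0.001]
force: [-1.0, 11.1, 5.0]
grip_width: 0.203
```

Request:
{"api": "play_rows", "payload": {
  "motion": [
    [[0,2,0],[0,0,0]],
    [[0,2,0],[0,0,0]],
    [[0,2,0],[0,0,0]],
    [[0,0,0],[0,0,0]],
    [[0,0,0],[0,0,0]]
  ]
}}

```text
time_s: 6.5
eef_pos: [551.8, 65.9, 94.2]
ee_rot: [-0.006, 0.994, -0.109, 0.003]
force: [8.9, 43.0, -1.1]
grip_width: 0.201
```

Request:
{"api": "play_rows", "payload": {
  "motion": [
    [[0,-3,0],[0,0,0]],
    [[0,-3,0],[0,0,0]],
    [[0,0,0],[0,0,0]]
  ]
}}

```text
time_s: 6.75
eef_pos: [551.9, 66.1, 94.2]
ee_rot: [-0.001, 0.994, -0.109, 0.001]
force: [-4.4, 9.0, 6.6]
grip_width: 0.201
```

Request:
{"api": "play_rows", "payload": {
  "motion": [
    [[0,0,0],[0,0,0]],
    [[0,0,0],[0,0,0]],
    [[0,0,0],[0,0,0]],
    [[0,0,-5],[0,0,0]],
    [[0,0,-40],[0,0,0]],
    [[0,0,-40],[0,0,0]],
    [[0,0,-30],[0,0,0]],
    [[0,0,-5],[0,0,0]],
    [[0,0,0],[0,0,0]]
  ],
  "fingers": 50
}}

```text
time_s: 7.5
eef_pos: [552.4, 64.4, 214.6]
ee_rot: [-0.0, 0.994, -0.11, 0.002]
force: [-0.7, -0.7, -0.5]
grip_width: 0.581
```

Run:
```python
from h import *
s=ctrl.sense();print(s['time_s'],s['eef_pos'],s['force'])
# pipe at ~(436.5,-54), axis direction: two ends
e1=(np.array([453.3,-26.8])+[465.2,-44.1])/2;e2=(np.array([424.4,-84.8])+[407.3,-67.6])/2
d=e1-e2;ang=np.arctan2(d[1],d[0]);print(e1,e2,np.linalg.norm(d),np.degrees(ang))
go([437.5,-55,160],ang+np.pi/2)
```

```text
7.5 [552.39227587  64.43365296 214.56259143] [-0.72373375 -0.71416458 -0.51408264]
[459.25 -35.45] [415.85 -76.2 ] 59.53253312265485 43.19627267990189
shift [-86.4 141.6  54.1] rows>= 5.0
yaw 34.23 q6 0.12498961679549343
tilt fix about x,y deg [-0.03 -0.27]
```

Request:
{"api": "play_rows", "payload": {
  "motion": [
    [[-14.4,23.6,9],[0,0,0]],
    [[-14.4,23.6,9],[0,0,0]],
    [[-14.4,23.6,9],[0,0,0]],
    [[-14.4,23.6,9],[0,0,0]],
    [[-14.4,23.6,9],[0,0,0]],
    [[-14.4,23.6,9],[0,0,0]],
    [[0,0,0],[0,0,6.85]],
    [[0,0,0],[0,0,6.85]],
    [[0,0,0],[0,0,6.85]],
    [[0,0,0],[0,0,6.85]],
    [[0,0,0],[0,0,6.85]],
    [[0,0,0],[0,0,0]],
    [[0,0,0],[0,0,0]]
  ],
  "fingers": 60
}}

```text
time_s: 8.58
eef_pos: [435.9, -54.6, 157.2]
ee_rot: [0.0, 0.918, -0.396, -0.001]
force: [0.2, 0.2, -0.3]
grip_width: 0.701
```

Run:
```python
from h import *
s,im=cap('wrist','w2.png');print(s['time_s'],s['eef_pos'])
for r in ctrl.spot_in('wrist','pipe_mid')[:2]:
    uv=np.array(r['position'])*[640,400]; print(round(r['p'],2),uv.round(1),at_z('wrist',uv,20,s).round(1))
x=proj('wrist',[437,-55,12],s);print(x)
u,v=int(x[0])-75,max(0,int(x[1])-65);print(u,v)
cv2.imwrite('pics/v5.png',cv2.resize(cv2.imread('pics/w2.png')[v:v+130,u:u+150],None,fx=4,fy=4,interpolation=cv2.INTER_CUBIC))
import pickle;pickle.dump(s,open('s2.pkl','wb'))
```

```text
8.5833 [435.89610305 -54.61948943 157.21908067]
0.78 [320.6 182. ] [438.8 -51.2  20. ]
[322.25122965 183.64911887]
247 118
```

View pics/v5.png

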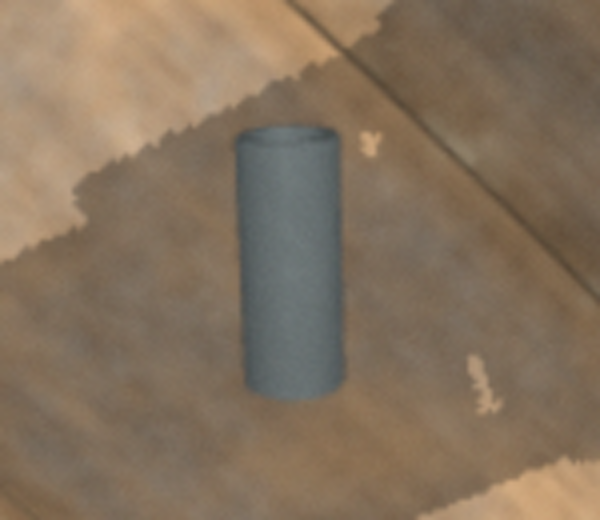

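Run:
```python
from h import *
import pickle;s=pickle.load(open('s2.pkl','rb'))
f=lambda u,v,z:at_z('wrist',(247+u/4,118+v/4),z,s)
# side contours at axis height (approx tangent)
nl,nr,fl,fr=[f(*a,12.25) for a in [(236,140),(340,140),(245,388),(345,388)]]
n2=f(288,150,24.5);n3=f(288,126,0);F2=f(295,400,24.5)
print(np.linalg.norm(nl-nr),np.linalg.norm(fl-fr))
print('near',(nl+nr)/2,n2,n3,'far',(fl+fr)/2,F2)
N=(nl+nr)/2;F=(fl+fr)/2;d=N-F;ang=np.arctan2(d[1],d[0]);print(np.linalg.norm(d),np.linalg.norm(n2-F2),np.degrees(ang))
m=(N+F)/2;print('mid',m,(n2+F2)/2)
go([m[0],m[1],3],ang+np.pi/2,s)
```

```text
24.391881569437235 24.94506484314366
near [456.74388648 -32.10226405  12.25      ] [456.77872621 -32.21279385  24.5       ] [457.54479445 -31.21582969   0.        ] far [412.41344312 -76.22474679  12.25      ] [413.78046615 -74.98062582  24.5       ]
62.54583672149336 60.64600415460418 44.86529282549483
mid [434.5786648  -54.16350542  12.25      ] [435.27959618 -53.59670984  24.5       ]
shift [ -1.    0.5 154.2] rows>= 4.0
yaw -1.48 q6 0.421099669505388
tilt fix about x,y deg [0.05 0.1 ]
```

Request:
{"api": "play_rows", "payload": {
  "motion": [
    [[-1,0.3,35],[0,0,-1.5]],
    [[0,0,40],[0,0,0]],
    [[0,0,35],[0,0,0]],
    [[0,0,20],[0,0,0]],
    [[0,0,10],[0,0,0]],
    [[0,0,7],[0,0,0]],
    [[0,0,4],[0,0,0]],
    [[0,0,2],[0,0,0]],
    [[0,0,0],[0,0,0]]
  ]
}}

```text
time_s: 9.43
eef_pos: [435.7, -54.3, 5.4]
ee_rot: [-0.0, 0.923, -0.385, 0.0]
force: [-0.2, -0.1, 0.2]
grip_width: 0.701
```

Request:
{"api": "play_rows", "payload": {
  "motion": [
    [[0,0,0],[0,0,0]],
    [[0,0,0],[0,0,0]],
    [[0,0,0],[0,0,0]],
    [[0,0,0],[0,0,0]],
    [[0,0,0],[0,0,0]],
    [[0,0,0],[0,0,0]],
    [[0,0,0],[0,0,0]]
  ],
  "fingers": 0,
  "squeeze": 30
}}

```text
time_s: 10.02
eef_pos: [435.8, -54.3, 5.7]
ee_rot: [-0.0, 0.923, -0.385, 0.0]
force: [-0.4, 0.8, 5.4]
grip_width: 0.278
```

Request:
{"api": "play_rows", "payload": {
  "motion": [
    [[0,0,-5],[0,0,0]],
    [[0,0,-25],[0,0,0]],
    [[0,0,-40],[0,0,0]],
    [[0,0,-40],[0,0,0]],
    [[0,0,-35],[0,0,0]],
    [[0,0,0],[0,0,0]]
  ]
}}

```text
time_s: 10.52
eef_pos: [438.1, -55.2, 156.6]
ee_rot: [-0.0, 0.923, -0.385, 0.006]
force: [0.4, 0.1, 0.8]
grip_width: 0.28
```

Run:
```python
from h import *
s=ctrl.sense();print(s['time_s'],s['eef_pos'],s['grip_width'],s['joints'])
go([576.4,179.7,135],np.radians(-12.5),s)
```

```text
10.5167 [438.12043953 -55.16405339 156.57519324] 0.2798218893829851 [-3.91773822e-01  2.04553121e-01  1.84935939e+00  1.06515592e-05
  1.07614286e+00  3.98749532e-01]
shift [ -69.9 -263.4   22. ] rows>= 7.0
yaw -32.79 q6 0.3987495316362443
tilt fix about x,y deg [-0.26 -0.61]
```

Request:
{"api": "play_rows", "payload": {
  "motion": [
    [[-8.7,-33,0],[0,0,0]],
    [[-8.7,-33,0],[0,0,0]],
    [[-8.7,-33,0],[0,0,0]],
    [[-8.7,-33,0],[0,0,0]],
    [[-8.7,-33,0],[0,0,0]],
    [[-8.7,-33,0],[0,0,0]],
    [[-8.7,-33,0],[0,0,0]],
    [[-8.7,-33,0],[0,0,0]],
    [[0,0,0],[0,0,-6.55]],
    [[0,0,0],[0,0,-6.55]],
    [[0,0,0],[0,0,-6.55]],
    [[0,0,0],[0,0,-6.55]],
    [[0,0,0],[0,0,-6.55]],
    [[0,0,0],[0,0,0]],
    [[0,0,0],[0,0,0]],
    [[0,0,0],[0,0,0]]
  ]
}}

```text
time_s: 11.85
eef_pos: [574.2, 180.9, 150.1]
ee_rot: [0.0, 0.994, -0.111, -0.0]
force: [-0.6, -0.9, -0.4]
grip_width: 0.281
```

Run:
```python
from h import *
s,im=cap('wrist','w3.png');print(s['time_s'],s['eef_pos'],s['grip_width'])
go([576.4,179.7,90],np.radians(-12.5),s)
```

```text
11.85 [574.16991496 180.87919624 150.09427127] 0.2812186643854406
shift [ 2.5  0.7 60.1] rows>= 2.0
yaw -0.25 q6 0.33327567127668295
tilt fix about x,y deg [0.   0.01]
```

View pics/w3.png

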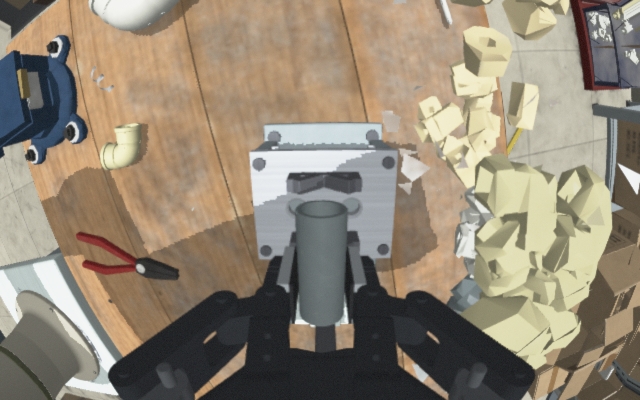

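Request:
{"api": "play_rows", "payload": {
  "motion": [
    [[2.5,0.7,15],[0,0,-0.2]],
    [[0,0,20],[0,0,0]],
    [[0,0,12],[0,0,0]],
    [[0,0,6],[0,0,0]],
    [[0,0,3],[0,0,0]],
    [[0,0,1.5],[0,0,0]],
    [[0,0,1],[0,0,0]],
    [[0,0,0],[0,0,0]],
    [[0,0,0],[0,0,0]]
  ]
}}

```text
time_s: 12.65
eef_pos: [576.9, 179.7, 92.3]
ee_rot: [-0.0, 0.994, -0.108, 0.001]
force: [-0.2, 0.6, -0.9]
grip_width: 0.277
```

Request:
{"api": "play_rows", "payload": {
  "motion": [
    [[0,0,1],[0,0,0]],
    [[0,0,1],[0,0,0]],
    [[0,0,0],[0,0,0]],
    [[0,0,0],[0,0,0]]
  ]
}}

```text
time_s: 12.98
eef_pos: [576.9, 179.7, 90.9]
ee_rot: [-0.0, 0.994, -0.108, 0.001]
force: [-3.2, 1.2, 7.6]
grip_width: 0.28
```

Contact with the saddles. Release slowly and rise.

Request:
{"api": "play_rows", "payload": {
  "motion": [
    [[0,0,0],[0,0,0]],
    [[0,0,0],[0,0,0]],
    [[0,0,0],[0,0,0]],
    [[0,0,0],[0,0,0]]
  ],
  "fingers": 40
}}

```text
time_s: 13.32
eef_pos: [576.5, 179.7, 89.5]
ee_rot: [-0.0, 0.994, -0.108, -0.0]
force: [-0.5, -0.3, -1.3]
grip_width: 0.47
```

Request:
{"api": "play_rows", "payload": {
  "motion": [
    [[0,0,-5],[0,0,0]],
    [[0,0,-25],[0,0,0]],
    [[0,0,-40],[0,0,0]],
    [[0,0,-40],[0,0,0]],
    [[0,0,-20],[0,0,0]],
    [[0,0,0],[0,0,0]],
    [[0,0,0],[0,0,0]]
  ]
}}

```text
time_s: 13.9
eef_pos: [576.8, 179.7, 220.6]
ee_rot: [-0.0, 0.994, -0.108, 0.001]
force: [0.2, 0.1, -1.2]
grip_width: 0.466
```

Run:
```python
from h import *
s,im=cap('wrist','w4.png');print(s['time_s'],s['eef_pos'],s['grip_width'])
cv2.imwrite('pics/v7.png',cv2.resize(cv2.imread('pics/w4.png')[110:290,225:425],None,fx=3.3,fy=3.3,interpolation=cv2.INTER_CUBIC))
import pickle;pickle.dump(s,open('s4.pkl','wb'))
for y in(-31,31):
    g=np.radians(77.5); print(y,proj('wrist',[576.4+y*np.cos(g),179.7+y*np.sin(g),108.2],s))
go([604,-243,200],np.radians(-12.5))
# rack direction
a=np.array([[639.5,-215.3],[651.8,-255.8],[486.7,-308.2],[472.7,-271]]);c=a.mean(0);d=(a[0]+a[1]-a[2]-a[3])/2;print(c,np.linalg.norm(d),np.degrees(np.arctan2(d[1],d[0])))
u=d/np.linalg.norm(d);print(c+42*u)
```

```text
13.9 [576.79500177 179.70518591 220.59821416] 0.46580254480136213
-31 [320.33303673 227.82597845]
31 [320.44733524 159.81133523]
shift [117.6 406.9  19.1] rows>= 11.0
yaw 0.14 q6 0.3240986103910958
tilt fix about x,y deg [0.02 0.05]
[ 562.675 -262.575] 174.53024093262457 18.040456121943933
[ 602.61019955 -249.56808505]
```

View pics/v7.png

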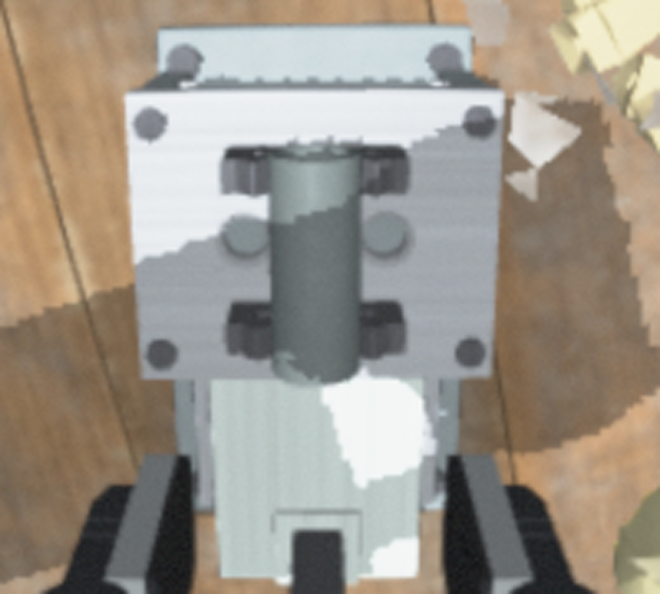

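Request:
{"api": "play_rows", "payload": {
  "motion": [
    [[10.5,37.3,1],[0,0,0]],
    [[10.5,37.3,1],[0,0,0]],
    [[10.5,37.3,1],[0,0,0]],
    [[10.5,37.3,1],[0,0,0]],
    [[10.5,37.3,1],[0,0,0]],
    [[10.5,37.3,1],[0,0,0]],
    [[10.5,37.3,1],[0,0,0]],
    [[10.5,37.3,1],[0,0,0]],
    [[10.5,37.3,1],[0,0,0]],
    [[10.5,37.3,1],[0,0,0]],
    [[10.5,37.3,1],[0,0,0]],
    [[0,0,0],[0,0,0]]
  ]
}}

```text
time_s: 14.95
eef_pos: [600.1, -252.1, 205.5]
ee_rot: [-0.0, 0.994, -0.111, -0.002]
force: [-0.4, 0.8, 0.6]
grip_width: 0.468
```

Request:
{"api": "play_rows", "payload": {
  "motion": [
    [[0,0,0],[0,0,-7.1]],
    [[0,0,0],[0,0,-7.1]],
    [[0,0,0],[0,0,-7.1]],
    [[0,0,0],[0,0,-7.1]],
    [[0,0,0],[0,0,-7.1]],
    [[0,0,0],[0,0,-7.1]],
    [[0,0,0],[0,0,-7.1]],
    [[0,0,0],[0,0,-7.1]],
    [[0,0,0],[0,0,-7.1]],
    [[0,0,0],[0,0,-7.1]],
    [[0,0,0],[0,0,-7.1]],
    [[0,0,0],[0,0,-7.1]],
    [[0,0,0],[0,0,-7.1]],
    [[0,0,0],[0,0,-7.1]],
    [[0,0,0],[0,0,-7.1]],
    [[0,0,0],[0,0,-7.1]],
    [[0,0,0],[0,0,-7]],
    [[0,0,0],[0,0,0]],
    [[0,0,0],[0,0,0]]
  ]
}}

```text
time_s: 16.53
eef_pos: [601.2, -245.6, 207.2]
ee_rot: [-0.001, 0.588, 0.809, -0.0]
force: [-0.3, -0.1, 0.4]
grip_width: 0.465
```

Run:
```python
from h import *
s,im=cap('wrist','w5.png');print(s['time_s'],s['eef_pos'],s['joints'])
for n in('ubolt_wide_lug','ubolt_narrow','rack'):
  for r in ctrl.spot_in('wrist',n)[:2]:
    uv=np.array(r['position'])*[640,400]; print(n,round(r['p'],2),uv.round(1),at_z('wrist',uv,119,s).round(1))
print(proj('wrist',[601,-246,119],s),proj('wrist',[521,-272,119],s))
import pickle;pickle.dump(s,open('s5.pkl','wb'))
cv2.imwrite('pics/v8.png',cv2.resize(cv2.imread('pics/w5.png')[80:300,210:430],None,fx=2.7,fy=2.7,interpolation=cv2.INTER_CUBIC))
```

```text
16.5333 [ 601.21275987 -245.60002796  207.2392465 ] [-5.67868570e-01  6.12502058e-01  1.10806459e+00  4.63143548e-06
  1.42344337e+00 -2.45326608e+00]
ubolt_wide_lug 0.98 [322.6 188.7] [ 588.  -248.8  119. ]
ubolt_narrow 0.89 [324.   97.3] [ 521.2 -269.5  119. ]
rack 0.85 [317.2 132.7] [ 547.9 -266.1  119. ]
[320.84315727 204.67616746] [320.8598786   95.94263072]
```

View pics/v8.png

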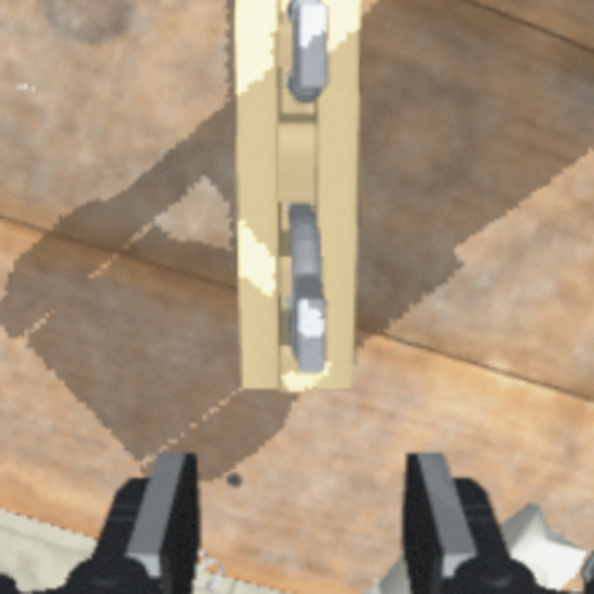

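Run:
```python
from h import *
import pickle;s=pickle.load(open('s5.pkl','rb'))
f=lambda u,v,z:at_z('wrist',(210+u/2.7,80+v/2.7),z,s)
L=f(312,330,119);N=f(313,48,119);d=(L-N)[:2];print(L,N,np.linalg.norm(d),np.degrees(np.arctan2(d[1],d[0])))
E0=(f(243,388,52)+f(355,388,52))/2;print('rack end',E0,'w',np.linalg.norm(f(243,388,52)-f(355,388,52)))
u=np.array([np.cos(np.radians(18)),np.sin(np.radians(18))]);print('expected',E0[:2]-46*u)
print('holes',at_z('wrist',(225+245/3.3,110+237/3.3),70,pickle.load(open('s4.pkl','rb'))),at_z('wrist',(225+385/3.3,110+237/3.3),70,pickle.load(open('s4.pkl','rb'))))
go([L[0],L[1],96],np.radians(108),s)
```

```text
[ 597.89948926 -243.1053573   119.        ] [ 521.1468643  -268.06513932  119.        ] 80.709083485463 18.014409551767475
rack end [ 644.17776963 -232.03496593   52.        ] w 43.36582764129927
expected [ 600.42916988 -246.24974767]
holes [556.14683171 185.77500964  70.        ] [596.81073726 176.83851199  70.        ]
shift [  3.2  -2.2 111.2] rows>= 3.0
yaw 0.03 q6 -2.4532660839000036
tilt fix about x,y deg [-0.09 -0.11]
```

Request:
{"api": "play_rows", "payload": {
  "motion": [
    [[3.2,-1,30],[0,0,0]],
    [[0,0,35],[0,0,0]],
    [[0,0,22],[0,0,0]],
    [[0,0,12],[0,0,0]],
    [[0,0,6],[0,0,0]],
    [[0,0,4],[0,0,0]],
    [[0,0,2],[0,0,0]],
    [[0,0,0],[0,0,0]],
    [[0,0,0],[0,0,0]]
  ]
}}

```text
time_s: 17.48
eef_pos: [600.0, -243.4, 98.8]
ee_rot: [0.001, 0.586, 0.81, 0.0]
force: [-0.6, 0.1, -0.9]
grip_width: 0.467
```

Request:
{"api": "play_rows", "payload": {
  "motion": [
    [[0,0,0],[0,0,0]],
    [[0,0,0],[0,0,0]],
    [[0,0,0],[0,0,0]],
    [[0,0,0],[0,0,0]],
    [[0,0,0],[0,0,0]],
    [[0,0,0],[0,0,0]],
    [[0,0,0],[0,0,0]]
  ],
  "fingers": 0,
  "squeeze": 60
}}

```text
time_s: 18.07
eef_pos: [600.0, -243.9, 98.3]
ee_rot: [0.001, 0.586, 0.81, -0.0]
force: [2.1, -3.6, 1.9]
grip_width: 0.079
```

Request:
{"api": "play_rows", "payload": {
  "motion": [
    [[0,0,-4],[0,0,0]],
    [[0,0,-10],[0,0,0]],
    [[0,0,-15],[0,0,0]],
    [[0,0,-20],[0,0,0]],
    [[0,0,-30],[0,0,0]],
    [[0,0,-30],[0,0,0]],
    [[0,0,-20],[0,0,0]],
    [[0,0,-8],[0,0,0]],
    [[0,0,0],[0,0,0]],
    [[0,0,0],[0,0,0]]
  ]
}}

```text
time_s: 18.9
eef_pos: [599.2, -242.6, 232.9]
ee_rot: [-0.001, 0.586, 0.81, 0.0]
force: [1.6, 0.6, -1.4]
grip_width: 0.075
```

Run:
```python
from h import *
s=ctrl.sense();print(s['time_s'],s['eef_pos'],s['grip_width'],s['force'])
go([576.4,180.2,235],np.radians(77.5),s)
```

```text
18.9 [ 599.17734574 -242.63159932  232.94116663] 0.07463364851569469 [ 1.57718975  0.57730035 -1.3621018 ]
shift [408.7 110.8  -1.2] rows>= 11.0
yaw 30.75 q6 -2.4550999110452443
tilt fix about x,y deg [-0.09 -0.14]
```

Request:
{"api": "play_rows", "payload": {
  "motion": [
    [[20,5.4,0],[0,0,0]],
    [[34,9.3,0],[0,0,0]],
    [[36,9.8,0],[0,0,0]],
    [[36,9.8,0],[0,0,0]],
    [[36,9.8,0],[0,0,0]],
    [[36,9.8,0],[0,0,0]],
    [[36,9.8,0],[0,0,0]],
    [[36,9.8,0],[0,0,0]],
    [[36,9.8,0],[0,0,0]],
    [[36,9.8,0],[0,0,0]],
    [[36,9.8,0],[0,0,0]],
    [[20,5.4,0],[0,0,6.15]],
    [[10.7,2.2,0],[0,0,6.15]],
    [[0,0,0],[0,0,6.15]],
    [[0,0,0],[0,0,6.15]],
    [[0,0,0],[0,0,6.15]],
    [[0,0,0],[0,0,0]],
    [[0,0,0],[0,0,0]],
    [[0,0,0],[0,0,0]]
  ]
}}

```text
time_s: 20.48
eef_pos: [577.5, 179.6, 233.6]
ee_rot: [-0.001, 0.779, 0.627, -0.001]
force: [-0.1, -0.3, -1.0]
grip_width: 0.077
```

Run:
```python
from h import *
s,im=cap('wrist','w6.png');print(s['time_s'],s['eef_pos'],s['grip_width'],s['force'])
go([576.4,180.2,170],np.radians(77.5),s)
import pickle;pickle.dump(s,open('s6.pkl','wb'))
cv2.imwrite('pics/v9.png',cv2.resize(cv2.imread('pics/w6.png')[70:330,210:430],None,fx=2.3,fy=2.3,interpolation=cv2.INTER_CUBIC))
R,p=tool(s)
def at(x,z):# ubolt point: x along tool y, z above TCP
    return proj('wrist',p+R@np.array([0,x,-z]),s)
for x in(-21,21): print(x,'leg end',at(x,-92.3),'lug',at(x*12/21,20))
```

```text
20.4833 [577.4731992  179.64373706 233.58456843] 0.07699173011538928 [-0.08176992 -0.30678136 -1.00344653]
shift [ 0.3 -1.  63.6] rows>= 2.0
yaw 0.16 q6 -1.247311875942947
tilt fix about x,y deg [-0.11  0.03]
-21 leg end [321.48003148 177.67114136] lug [321.60387046 261.42960379]
21 leg end [321.46163318 226.91162389] lug [321.56795561 302.96103552]
```

View pics/v9.png

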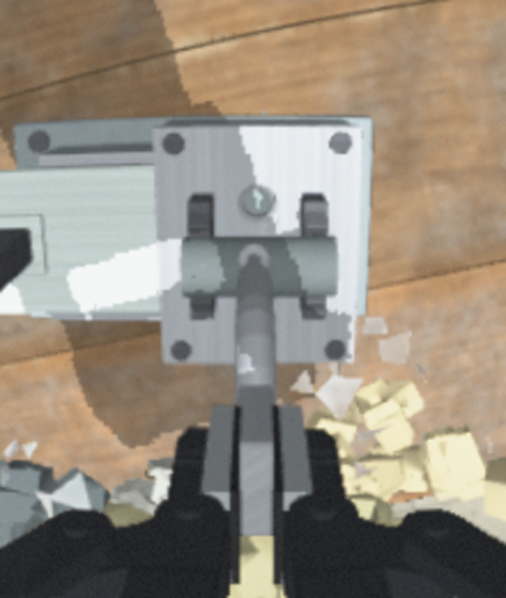

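Run:
```python
from h import *
import pickle;s=pickle.load(open('s6.pkl','rb'))
f=lambda u,v,z:at_z('wrist',(210+u/2.3,70+v/2.3),z,s)
g=np.radians(-12.5);ex=np.array([np.cos(g),np.sin(g)]);ey=np.array([-ex[1],ex[0]]);M=np.array([576.4,179.7])
J=lambda X:np.round([(X[:2]-M)@ex,(X[:2]-M)@ey,X[2]],1)
print('hole0',J(f(257,200,70)))
print('pipe ends',J(f(182,265,96)),J(f(337,265,96)),'pipe sides',J(f(260,236,100)),J(f(260,296,100)))
for c in [(153,128),(361,128),(354,361),(163,362)]: print('plate',J(f(*c,70)))
T=s['eef_pos'];print('tcp',J(T))
print('tip0',J(f(253,256,T[2]-92.3)),J(f(253,256,T[2]-88)))
print('lug edge far',J(f(256,535,T[2]+20.7)))
```

```text
hole0 [-22.7   0.3  70. ]
pipe ends [ -0.7 -30.4  96. ] [-0.9 33.2 96. ] pipe sides [-13.9   1.5 100. ] [ 11.3   1.6 100. ]
plate [-54.6 -44.4  70. ]
plate [-54.9  44.9  70. ]
plate [53.7 46.3 70. ]
plate [ 54.5 -43.8  70. ]
tcp [1.100e+00 2.000e-01 2.336e+02]
tip0 [-17.2  -1.1 141.3] [-18.3  -1.1 145.6]
lug edge far [1.230e+01 1.000e-01 2.543e+02]
```

Request:
{"api": "play_rows", "payload": {
  "motion": [
    [[1.8,-3.5,10],[0,0,0]],
    [[0,0,16],[0,0,0]],
    [[0,0,14],[0,0,0]],
    [[0,0,10],[0,0,0]],
    [[0,0,5],[0,0,0]],
    [[0,0,3],[0,0,0]],
    [[0,0,0],[0,0,0]],
    [[0,0,0],[0,0,0]]
  ]
}}

```text
time_s: 21.2
eef_pos: [575.1, 182.2, 177.2]
ee_rot: [0.0, 0.78, 0.626, 0.0]
force: [0.0, 0.2, -2.1]
grip_width: 0.082
```

Run:
```python
from h import *
s,im=cap('wrist','w7.png');print(s['time_s'],s['eef_pos'],s['grip_width'],s['force'])
import pickle;pickle.dump(s,open('s7.pkl','wb'))
cv2.imwrite('pics/v10.png',cv2.resize(cv2.imread('pics/w7.png')[120:320,230:410],None,fx=3,fy=3,interpolation=cv2.INTER_CUBIC))
```

```text
21.2 [575.076605   182.23388704 177.24083142] 0.08218127203302918 [ 0.01340919  0.17041163 -2.0645684 ]
```

View pics/v10.png

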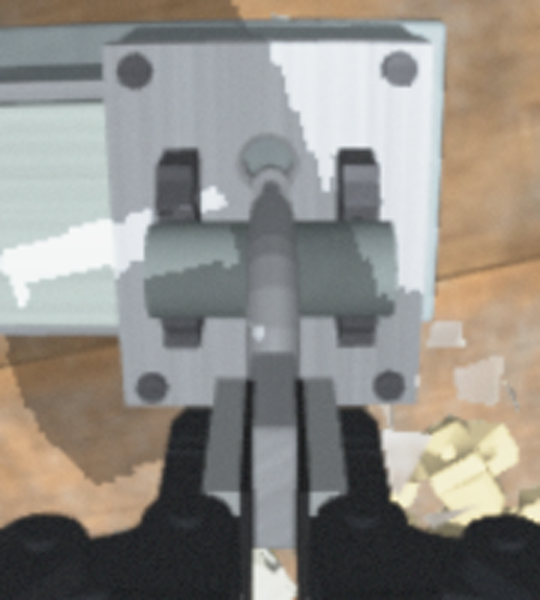

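Run:
```python
from h import *
import pickle;s=pickle.load(open('s7.pkl','rb'))
f=lambda u,v,z:at_z('wrist',(230+u/3,120+v/3),z,s)
g=np.radians(-12.5);ex=np.array([np.cos(g),np.sin(g)]);ey=np.array([-ex[1],ex[0]]);M=np.array([576.4,179.7])
J=lambda X:np.round([(X[:2]-M)@ex,(X[:2]-M)@ey,X[2]],1)
T=s['eef_pos'];print('tcp',J(T),'hole0',J(f(267,157,70)))
for z in(81,85,89):print('tip',J(f(269,180,z)))
for c in [(103,43),(430,40),(415,405),(125,405)]: print('plate',J(f(*c,70)))
go([0,0,0],np.radians(77.5),s)
```

```text
tcp [ -1.8   2.2 177.2] hole0 [-23.3   0.2  70. ]
tip [-19.8   0.8  81. ]
tip [-20.9   0.8  85. ]
tip [-22.    0.8  89. ]
plate [-55.6 -44.2  70. ]
plate [-56.3  44.2  70. ]
plate [54.7 45.6 70. ]
plate [ 54.8 -43.8  70. ]
shift [-302.4 -522.2  176.7] rows>= 16.0
yaw 0.0 q6 -1.2397801186671698
tilt fix about x,y deg [ 0.05 -0.02]
```

Request:
{"api": "play_rows", "payload": {
  "motion": [
    [[-0.4,-1.2,4],[0,0,0]],
    [[0,0,4],[0,0,0]],
    [[0,0,4],[0,0,0]],
    [[0,0,4],[0,0,0]],
    [[0,0,4],[0,0,0]],
    [[0,0,2],[0,0,0]],
    [[0,0,0],[0,0,0]],
    [[0,0,0],[0,0,0]]
  ]
}}

```text
time_s: 21.92
eef_pos: [573.6, 182.0, 154.6]
ee_rot: [0.0, 0.78, 0.626, 0.0]
force: [0.9, 0.2, -1.9]
grip_width: 0.075
```

Request:
{"api": "play_rows", "payload": {
  "motion": [
    [[0,0,3],[0,0,0]],
    [[0,0,3],[0,0,0]],
    [[0,0,3],[0,0,0]],
    [[0,0,3],[0,0,0]],
    [[0,0,0],[0,0,0]],
    [[0,0,0],[0,0,0]]
  ]
}}

```text
time_s: 22.42
eef_pos: [573.5, 182.0, 142.4]
ee_rot: [-0.0, 0.78, 0.626, -0.0]
force: [0.9, -1.2, -2.0]
grip_width: 0.078
```

Request:
{"api": "play_rows", "payload": {
  "motion": [
    [[0,0,3],[0,0,0]],
    [[0,0,3],[0,0,0]],
    [[0,0,3],[0,0,0]],
    [[0,0,3],[0,0,0]],
    [[0,0,2],[0,0,0]],
    [[0,0,2],[0,0,0]],
    [[0,0,0],[0,0,0]],
    [[0,0,0],[0,0,0]]
  ]
}}

```text
time_s: 23.08
eef_pos: [573.6, 182.0, 126.5]
ee_rot: [0.0, 0.78, 0.626, -0.0]
force: [1.5, -1.0, -3.3]
grip_width: 0.076
```

Request:
{"api": "play_rows", "payload": {
  "motion": [
    [[0,0,1.5],[0,0,0]],
    [[0,0,1.5],[0,0,0]],
    [[0,0,1],[0,0,0]],
    [[0,0,0],[0,0,0]],
    [[0,0,0],[0,0,0]]
  ]
}}

```text
time_s: 23.5
eef_pos: [573.9, 182.1, 123.2]
ee_rot: [0.0, 0.78, 0.626, 0.001]
force: [2.3, -1.4, 3.3]
grip_width: 0.079
```

Request:
{"api": "play_rows", "payload": {
  "motion": [
    [[0,0,1],[0,0,0]],
    [[0,0,0.5],[0,0,0]],
    [[0,0,0],[0,0,0]],
    [[0,0,0],[0,0,0]]
  ]
}}

```text
time_s: 23.83
eef_pos: [574.2, 182.2, 122.9]
ee_rot: [0.001, 0.78, 0.626, 0.001]
force: [-1.6, -1.0, 11.4]
grip_width: 0.077
```

Request:
{"api": "play_rows", "payload": {
  "motion": [
    [[0,0,0],[0,0,0]],
    [[0,0,0],[0,0,0]],
    [[0,0,0],[0,0,0]],
    [[0,0,0],[0,0,0]],
    [[0,0,-4],[0,0,0]],
    [[0,0,-10],[0,0,0]],
    [[0,0,-20],[0,0,0]],
    [[0,0,-30],[0,0,0]],
    [[0,0,-26],[0,0,0]],
    [[0,0,0],[0,0,0]],
    [[0,0,0],[0,0,0]]
  ],
  "fingers": 40
}}

```text
time_s: 24.75
eef_pos: [574.0, 182.2, 213.2]
ee_rot: [0.001, 0.78, 0.626, 0.001]
force: [0.2, -0.6, -0.9]
grip_width: 0.467
```

Run:
```python
from h import *
s,im=cap('wrist','w8.png');print(s['time_s'],s['eef_pos'],s['grip_width'],s['force'])
go([551.8,65.9,96],np.radians(77.5),s)
cv2.imwrite('pics/v11.png',cv2.resize(cv2.imread('pics/w8.png')[110:310,190:430],None,fx=3,fy=3,interpolation=cv2.INTER_CUBIC))
print(np.array(proj('wrist',[551.8,65.9,123.5],s)-[190,110])*3)
import pickle;pickle.dump(s,open('s8.pkl','wb'))
```

```text
24.75 [574.02030229 182.22491551 213.21844131] 0.46718183295643867 [ 0.20829395 -0.57621771 -0.90925015]
shift [-118.5    3.1  117.1] rows>= 4.0
yaw -0.01 q6 -1.239495223530371
tilt fix about x,y deg [ 0.19 -0.07]
[-21.30590108 291.8618141 ]
```

View pics/v11.png

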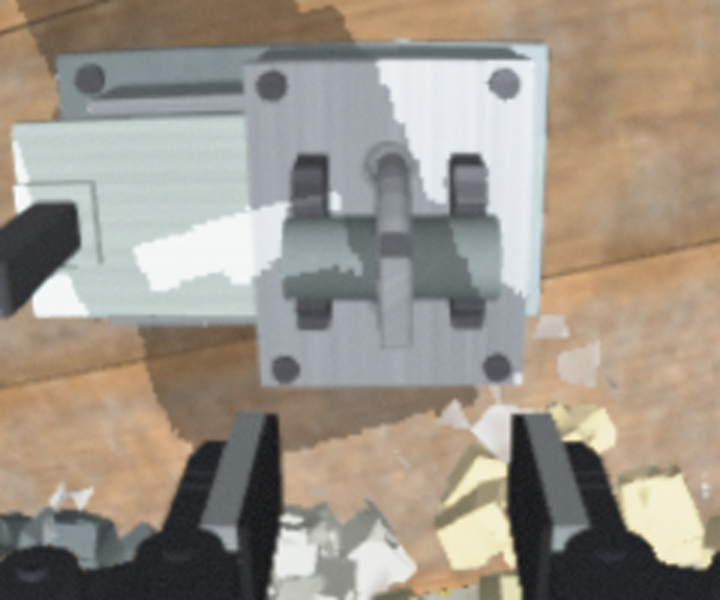

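Request:
{"api": "play_rows", "payload": {
  "motion": [
    [[-30,1,0],[0,0,0]],
    [[-30,1,0],[0,0,0]],
    [[-30,1,0],[0,0,0]],
    [[-28.5,0,0],[0,0,0]],
    [[0,0,0],[0,0,0]],
    [[0,0,35],[0,0,0]],
    [[0,0,35],[0,0,0]],
    [[0,0,25],[0,0,0]],
    [[0,0,15],[0,0,0]],
    [[0,0,6],[0,0,0]],
    [[0,0,0],[0,0,0]]
  ]
}}

```text
time_s: 25.72
eef_pos: [549.9, 66.0, 93.5]
ee_rot: [-0.001, 0.78, 0.626, -0.001]
force: [-0.8, -0.1, 0.1]
grip_width: 0.468
```

Request:
{"api": "play_rows", "payload": {
  "motion": [
    [[0,0,0],[0,0,0]],
    [[0,0,0],[0,0,0]],
    [[0,0,0],[0,0,0]],
    [[0,0,0],[0,0,0]],
    [[0,0,0],[0,0,0]],
    [[0,0,0],[0,0,0]]
  ],
  "fingers": 0,
  "squeeze": 40
}}

```text
time_s: 26.22
eef_pos: [551.4, 66.0, 96.3]
ee_rot: [0.001, 0.78, 0.626, 0.001]
force: [-0.8, 2.7, 6.5]
grip_width: 0.2
```

Request:
{"api": "play_rows", "payload": {
  "motion": [
    [[3,0,0],[0,0,0]],
    [[4,0,0],[0,0,0]],
    [[4,0,0],[0,0,0]],
    [[4,0,0],[0,0,0]],
    [[3,0,0],[0,0,0]],
    [[0,0,0],[0,0,0]]
  ]
}}

```text
time_s: 26.72
eef_pos: [555.2, 83.6, 96.3]
ee_rot: [0.001, 0.78, 0.626, 0.001]
force: [-1.0, 2.4, 7.6]
grip_width: 0.204
```

Request:
{"api": "play_rows", "payload": {
  "motion": [
    [[3,0,0],[0,0,0]],
    [[3,0,0],[0,0,0]],
    [[2,0,0],[0,0,0]],
    [[2,0,0],[0,0,0]],
    [[2,0,0],[0,0,0]],
    [[0,0,0],[0,0,0]]
  ]
}}

```text
time_s: 27.22
eef_pos: [557.6, 95.1, 96.3]
ee_rot: [0.001, 0.78, 0.626, 0.0]
force: [-2.4, 1.0, 7.3]
grip_width: 0.2
```

Request:
{"api": "play_rows", "payload": {
  "motion": [
    [[1.5,0,0],[0,0,0]],
    [[1.5,0,0],[0,0,0]],
    [[1,0,0],[0,0,0]],
    [[0,0,0],[0,0,0]],
    [[0,0,0],[0,0,0]]
  ]
}}

```text
time_s: 27.63
eef_pos: [558.1, 97.4, 96.3]
ee_rot: [0.001, 0.78, 0.626, -0.001]
force: [-6.1, -8.3, 8.9]
grip_width: 0.199
```

Request:
{"api": "play_rows", "payload": {
  "motion": [
    [[1,0,0],[0,0,0]],
    [[1,0,0],[0,0,0]],
    [[0,0,0],[0,0,0]],
    [[0,0,0],[0,0,0]]
  ]
}}

```text
time_s: 27.97
eef_pos: [558.1, 97.5, 96.3]
ee_rot: [0.002, 0.78, 0.626, -0.003]
force: [-10.5, -20.6, 12.2]
grip_width: 0.202
```

Request:
{"api": "play_rows", "payload": {
  "motion": [
    [[-1.5,0,0],[0,0,0]],
    [[-1,0,0],[0,0,0]],
    [[0,0,0],[0,0,0]]
  ]
}}

```text
time_s: 28.22
eef_pos: [558.1, 97.3, 96.3]
ee_rot: [0.001, 0.78, 0.626, -0.0]
force: [-4.1, -4.7, 8.5]
grip_width: 0.201
```

Request:
{"api": "play_rows", "payload": {
  "motion": [
    [[0,0,0],[0,0,0]],
    [[0,0,0],[0,0,0]],
    [[0,0,0],[0,0,0]],
    [[0,0,0],[0,0,0]],
    [[0,0,-5],[0,0,0]],
    [[0,0,-25],[0,0,0]],
    [[0,0,-40],[0,0,0]],
    [[0,0,-40],[0,0,0]],
    [[0,0,-10],[0,0,0]],
    [[0,0,0],[0,0,0]],
    [[0,0,0],[0,0,0]]
  ],
  "fingers": 40
}}

```text
time_s: 29.13
eef_pos: [557.9, 98.5, 215.0]
ee_rot: [0.0, 0.78, 0.626, 0.0]
force: [-0.2, 0.8, 0.2]
grip_width: 0.471
```

Run:
```python
from h import *
s,im=cap('wrist','w9.png');print(s['time_s'],s['eef_pos'],s['grip_width'],s['force'])
cv2.imwrite('pics/v12.png',cv2.resize(cv2.imread('pics/w9.png')[100:320,230:470],None,fx=2.7,fy=2.7,interpolation=cv2.INTER_CUBIC))
```

```text
29.1333 [557.91112747  98.53856    214.97382272] 0.4710732472207227 [-0.24303524  0.82183377  0.19758841]
```

View pics/v12.png

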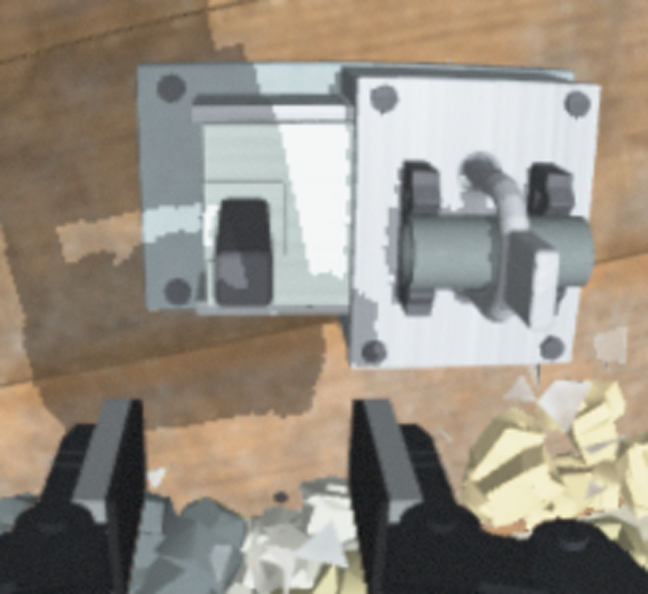

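The picture shows the keeper slid in with its post at crop (245, 280). The U-bolt is down on the pipe at (500, 240), and the gripper is clear. I'm handing in.

```bash
python3 -c "
from rig import ctrl
print(ctrl.finish_job())"
```

```text
the job is handed in; nothing more can be done
None
```

The pipe is clamped in the stand and I handed the job in at about 29 s of the 69 s allowed. `finish_job` reports no verdict, so the result is judged only by my own checks.

- **Keeper out:** I pulled it to its end stop. The tool moved about 28 mm. The post first measured 3.6 mm farther out than its home position, so together that makes up the 32 mm of full travel. Pushing on at the stop briefly raised the measured force to about 43 N while the fingers held the post.
- **Pipe:** It went into both V saddles until contact. Later images put it about 1 mm off centre along its length, which is within my measuring error.
- **Wide U-bolt:** Both legs went through the holes with almost no side force. Its bend came to rest on the pipe, with the leg ends about 31 mm up against the 30 mm expected.
- **Keeper home:** It travelled 32.2 mm to a firm stop, and then I let go.
- **Last picture:** It shows the keeper in, the U-bolt upright on the pipe and the gripper clear of everything.
- **Other items:** I moved nothing else. I did not take a final picture of the rack or the loose fittings.

**Disagreements:** My estimates of the holes' position differed by about 1.6 mm between views. The U-bolt's leg tips also hung about 3 mm off the tool axis, so I corrected by image before inserting it.

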